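Switch the nut sorter to the other tray

TASK

The seesaw gate of the nut sorter is tipped towards one of the two blue trays. Press down the raised end of the gate by its yellow pad so that it rocks over its pivot and rests tipped towards the other tray, and only then push the orange stop sideways by its tab until it is fully open, so that all three nuts roll down into that other tray. Do not touch the nuts, leave the gate tipped over, and do not shift or lift the jar, the bottle or the dish standing around.

Things in the scene. Friction and masses are not known exactly. Their poses are not given: they have to be found in the camera images.
- sorter: Nut sorter fixed to the bench, yaw within 0.3 rad. Origin on the bench under the middle of the gate; x away from the robot, up the feed track; y left along the gate; z up. White base 190 x 500 x 10 mm, x -60 to 130. Feed track: channel 36 mm wide on the +x side, floor 132 mm high at its lip (x = 18), 152 at its back (x = 142), walls 20 mm; nuts queue in it behind the stop.
- gate (a joint): Seesaw trough 160 x 48 mm, pivot along sorter x, 75 mm up; floor 30 mm above the pivot, splash wall mid-length 72 mm above it. Rad, 0 level, stops at -0.30 and 0.30. Positive: left (+y) end raised, nuts go to the right (-y) tray; negative: the reverse. Top-heavy: pushed past level it falls to the other stop and stays. Under 2 N on a pad rocks it.
- pad_left (a point): Middle of the upper face of the gate's left yellow press pad, 44 x 44 x 5 mm, on the robot's side of the trough, 46 mm in -x and 60 mm in +y from the pivot. About 121 mm above the bench when raised, 86 mm when lowered. Free space above.
- pad_right (a point): Middle of the upper face of the right yellow press pad, mirror image of the left one (60 mm in -y).
- tray_left (a point): Middle of the floor of the left blue tray, 26 mm above the bench, 190 mm in +y from the sorter's origin; tray 100 x 100 mm, walls up to 60 mm high. A chute leads into it from the gate's left end.
- tray_right (a point): The same for the right blue tray, 190 mm in -y.
- stop (a joint): Orange sliding stop across the feed track. In m: 0 to 0.003 at the start (shut), 0.045 fully open; slides towards the sorter's +y only. About 1 N of friction; stays where left. Past 0.030 the nuts pass.
- stop_tab (a point): Middle of the top of the stop's upright tab, 223 mm above the bench; tab 14 mm (x) by 24 mm (y), free above a steel guide bar whose top is 179 mm high. The bar lies along y, 9 mm in +x of the tab, from 49 mm right to 82 mm left of the track's middle. To open, push the tab's right (-y) face towards +y by 45 mm.
- nut0_center (a point): Centre of a round brown nut, 24 mm across, 10 g, number 0 in the queue from the stop; loose.
- nut1_center (a point): Centre of a round brown nut, 24 mm across, 10 g, number 1 in the queue from the stop; loose.
- nut2_center (a point): Centre of a round brown nut, 24 mm across, 10 g, number 2 in the queue from the stop; loose.
- jar: Glass specimen jar with yellow cap, 60 mm across, 85 mm high, loose; origin at the middle of its underside.
- bottle: Brown glass bottle with white cap, 56 mm across, 130 mm high, loose; origin at the middle of its underside.
- dish: White dish, 84 mm across, 18 mm high, on the robot's side of the sorter, loose; origin at the middle of its underside.

How it is judged:
On the way, in this order (a step that is already met when the one before it is completed fails the run):
1. the gate has rocked over to its other stop while the stop is still shut and the nuts wait in the track (distance of pad_left from where it was at the start of the episode above 0.03 m and (value of joint gate above 0.24 rad or value of joint gate below -0.24 rad) and value of joint stop below 0.015 m and x of each of nut0_center, nut1_center, nut2_center in the frame of sorter above 0.045 m and z of each of nut0_center, nut1_center, nut2_center in the frame of sorter above 0.13 m), for 0.2 s.
2. the orange stop is pushed open (value of joint stop above 0.03 m and distance of pad_left from where it was at the start of the episode above 0.03 m), for 0.1 s.
At the end, for the whole second after the job is handed in: The gate rests within 0.06 rad of the stop opposite to its first one (pad moved over 30 mm), the orange stop is open over 35 mm, and all three nuts lie still (under 0.05 m/s) in the tray the gate now feeds, 140 to 240 mm from the sorter's middle, under 75 mm high (distance of pad_left from where it was at the start of the episode above 0.03 m and ((value of joint gate above 0.24 rad and y of nut0_center in the frame of sorter between -0.24 and -0.14 m and y of nut1_center in the frame of sorter between -0.24 and -0.14 m and y of nut2_center in the frame of sorter between -0.24 and -0.14 m) or (value of joint gate below -0.24 rad and y of nut0_center in the frame of sorter between 0.14 and 0.24 m and y of nut1_center in the frame of sorter between 0.14 and 0.24 m and y of nut2_center in the frame of sorter between 0.14 and 0.24 m)) and z of each of nut0_center, nut1_center, nut2_center in the frame of sorter below 0.075 m and linear speed of each of nut0, nut1, nut2 below 0.05 m/s and value of joint stop above 0.035 m); the robot touches nothing.
It fails at once if a nut is touched by the fingers or the arm (contact force between any of the fingers, the arm and nut0 above 0.3 N or contact force between any of the fingers, the arm and nut1 above 0.3 N or contact force between any of the fingers, the arm and nut2 above 0.3 N).
It fails at once if a nut is lifted (height (world z) of any of nut0_center, nut1_center, nut2_center above 0.19 m).
It fails at once if the specimen jar is shifted by more than 25 mm, lifted or knocked over (distance of jar from where it was at the start of the episode above 0.025 m or angle between jar's own z axis and vertical above 0.4 rad).
It fails at once if the brown bottle is shifted by more than 25 mm, lifted or knocked over (distance of bottle from where it was at the start of the episode above 0.025 m or angle between bottle's own z axis and vertical above 0.4 rad).
It fails at once if the white dish is shifted by more than 25 mm, lifted or knocked over (distance of dish from where it was at the start of the episode above 0.025 m or angle between dish's own z axis and vertical above 0.4 rad).
It also fails if it takes over 40 s, if anything falls off the work surface, if the arm or the gripper's body presses on something with over 40 N, if the wrist force passes 120 N, or if a joint passes its speed limit or range.

ROBOT

A 7-joint arm with a two-finger parallel gripper is mounted at the origin on the work surface. World frame = base frame: x ahead of the robot, y to its left, z up, the work surface at z = 0. Lengths are in m, angles in rad, forces in N, time in s.
With the tool pointing down it reaches from about 0.425 to 0.875 m from the base axis. Payload 4.7 kg.
Tool frame: the origin (TCP) lies between the finger pads; the fingertips stand 25 mm ahead of it and the grasp point (between the pads) lies 6 mm ahead of it; x points along the fingers, z is the direction in which the jaws open and shut, and the axes are right-handed (so a half turn about x gives the same grasp; the last joint's range is limited). The gripper opens to 87 mm and grips with 3 to 60 N. Pads are 19 mm wide; open, the fingers measure 117 mm over their backs; the gripper's body (75 mm by 190 mm) begins 51 mm behind the grasp point.
Start: joints at [1.309, 0.321, -0.07, 1.45, 0.023, 1.371, -0.057], TCP at [0.177, -0.625, 0.248] pointing down, gripper open.
Joint ranges: [-2.86, 2.86], [-0.3, 2.09], [-1.38, 1.24], [0.06, 2.45], [-1.56, 4.7], [0.09, 2.05], [-2.69, 2.69]. Speed limits (rad/s): [2.57, 2.57, 3.14, 3.14, 3.14, 3.14, 3.14].

INTERFACE

Orientations are given as a rotation vector (axis times angle).
In Python, from workcell import arm gives the robot as it stands.
- The arm moves only by the tool carry_out, never from a script. Its argument "steps" is a list of rows, each an object of numbers: "dx", "dy", "dz": the shift along the tool's x, y, z as a fraction of full scale; "wx", "wy", "wz": the turn, a rotation vector about the tool's x, y, z as a fraction of full scale. A call has 1 to 20 rows; each row is the pose to reach, as a shift and turn from the pose commanded when the call began, along the tool's axes at that moment, turning the shorter way round; what a row does not reach only later rows make up. Full scale, the value 1, is 0.15 m for a shift and pi rad for a turn. A row lasts 1/10 s, in which the tool goes at most 50 mm and 8.59 degrees, less where a joint would pass 70% of its speed; a pose out of reach is approached as far as the arm can. A call with a number of a shift or a turn outside -1 to 1 is refused whole. A call with a gripper value outside its range is refused whole. "grip" is the opening, from 0 (shut) to 1 (fully open), set as the call begins (left out, the last holds). The fingers move at their own pace and stop on an object; "force" is the grip in N (left out, the last holds). Time passes only in rows, so rows that repeat a pose let the fingers close. It gives the time, the measured TCP pose, the force and the opening at its end, in the units of the state.
- arm.get_obs(): the state, without advancing time (a new reading comes with each control period).
- arm.snapshot(name): name is "scene" or "top" or "wrist"; returns (picture, depth): 420x560x3 uint8, red, green, blue; 420x560 float32, m along the optical axis (not along the pixel's ray), 0 where there is no reading.
- arm.camera_model(name): a dict with "mtx" (3x3 intrinsics, pixels), "k1" (the pictures are not rectified: a ray, as slopes to the right and down, at radius r is drawn at 1 + k1 r^2 times it, then the intrinsics apply), "eye" and "attitude" of the camera in the world. Camera axes: x right, y down, z forward; pixel columns grow to the right and rows downward; lengths in m; the calibration is good to about 2 mm. A picture is of the moment at which its call begins: read the wrist's pose just before it. camera_model takes no time and is no camera call; for the wrist camera it gives the pose at the moment of the call.
- arm.job_done(): hands the job in, once; it reports no verdict.
Trained networks look in the newest picture that a camera, given by its name, has taken for a name from the list of things; names that differ only in an ending like _2 or _b are one class to them, and where a whole thing is asked for, a point or a joint stands for the part that bears it (a point fixed in the world has none). Each returns a list of dicts, best first, with "p" (0 to 1); they miss things now and then, are a little off and sometimes report something else, mostly with a low value. They report only what shows in the picture. A call takes as long as a camera call.
- arm.find_in(target, camera): "xyz" ([x, y, z] in m, in the coordinates of the camera as it stood for that picture, good to about 4 mm: the middle of the surface that is visible of it).
- arm.tip_of(target, camera): "xyz" ([x, y, z] in m, in the coordinates of the camera as it stood for that picture, good to about 4 mm: a listed point, or the origin of a listed thing).
The state is a dict: "clock": time; "q": joint angles; "joint_velocities": joint speeds; "joint_efforts": joint torques, N m; "tcp_pos": TCP position; "tcp_rot": TCP orientation; "contact_force": force on the tool from outside, world axes, zero at the start; "wrist_torque": the same for the moment, N m; "gripper_width": finger opening in m.
Only numpy, scipy, OpenCV 4.12 (cv2) and the standard library are available. Lean on these libraries where they do the work, as an engineer would, in place of code of your own. Each camera call takes 0.05 s, during which the arm holds its last target.

## Working session

There is one attempt and no reset: what is moved stays moved. The work goes in short steps, Python scripts to look and compute and a tool call to move; the robot and the scene stay as the last step left them, time stands still between calls to the robot, and variables do not carry over. Pictures are saved under pics/ and viewed, and the job is handed in when it is done.

Besides the shell and the picture viewer there is one more tool, called after "Emit:" as name(argument=value, ...), one argument or row to a line, values as JSON. carry_out: Moves the arm, as the interface text tells. Its arguments: {"type":"object","properties":{"steps":{"type":"array"},"grip":{"type":"number"},"force":{"type":"number"}},"required":["steps"]}

```bash
ls; mkdir -p pics; cat > h.py <<'E'
from workcell import arm
import numpy as np, cv2
from scipy.spatial.transform import Rotation as R
def snap(n,f):
    p,d=arm.snapshot(n); cv2.imwrite('pics/'+f,p[:,:,::-1]); return p,d
def att(m):
    a=np.array(m['attitude'],float)
    return a if a.shape==(3,3) else R.from_rotvec(a).as_matrix()
def w(n,xyz):
    m=arm.camera_model(n); return att(m)@np.array(xyz)+np.array(m['eye'])
E
python3 - <<'E'
from h import *
o=arm.get_obs(); print({k:np.round(o[k],3) for k in ('clock','tcp_pos','tcp_rot','q','contact_force')})
print(arm.camera_model('top')); print(arm.camera_model('scene'))
for c in('top','scene'):
    snap(c,c+'0.png')
    for t in ('pad_left','pad_right','stop_tab','tray_left','tray_right','nut0_center','nut2_center','sorter','jar','bottle','dish'):
        if c=='scene' and t in('jar','bottle','dish','nut2_center'):continue
        print(c,t,[(round(r['p'],2),np.round(w(c,r['xyz']),3)) for r in arm.tip_of(t,c)[:2]])
print(arm.get_obs()['clock'])
E
```

```text
pics
{'clock': np.float64(0.0), 'tcp_pos': array([ 0.177, -0.625,  0.246]), 'tcp_rot': array([ 1.005,  1.329, -1.003]), 'q': array([ 1.309,  0.322, -0.07 ,  1.452,  0.023,  1.371, -0.057]), 'contact_force': array([-0.556,  0.634,  0.108])}
{'mtx': array([[477.0052025 ,   0.        , 276.34509739],
       [  0.        , 477.0052025 , 211.62599074],
       [  0.        ,   0.        ,   1.        ]]), 'k1': 0.00542143868154394, 'eye': array([0.4711353 , 0.02449986, 1.24350789]), 'attitude': array([-2.15556377,  2.1642421 , -0.1490402 ])}
{'mtx': array([[546.1656322 ,   0.        , 282.64354657],
       [  0.        , 546.1656322 , 206.90074184],
       [  0.        ,   0.        ,   1.        ]]), 'k1': 0.0615180449941754, 'eye': array([1.2766772 , 0.25198212, 0.79740957]), 'attitude': array([-1.48899511, -2.01445106,  0.90161298])}
top pad_left [(0.87, array([0.497, 0.157, 0.12 ]))]
top pad_right [(0.87, array([0.476, 0.041, 0.083])), (0.52, array([0.59 , 0.091, 0.148]))]
top stop_tab [(0.41, array([0.577, 0.098, 0.223]))]
top tray_left [(0.61, array([0.563, 0.289, 0.03 ])), (0.33, ar
[... 275 characters left out ...]
 0.199, 0.   ]))]
top bottle [(0.63, array([ 0.708, -0.089, -0.001])), (0.4, array([0.771, 0.201, 0.002]))]
top dish [(0.62, array([0.392, 0.046, 0.002]))]
scene pad_left [(0.92, array([0.492, 0.153, 0.119])), (0.35, array([ 0.505, -0.087,  0.028]))]
scene pad_right [(0.62, array([0.479, 0.044, 0.086]))]
scene stop_tab [(0.84, array([0.574, 0.095, 0.229])), (0.35, array([0.494, 0.155, 0.12 ]))]
scene tray_left [(0.95, array([0.564, 0.287, 0.023]))]
scene tray_right [(0.68, array([ 0.504, -0.086,  0.026])), (0.22, array([0.535, 0.1  , 0.002]))]
scene nut0_center [(0.47, array([0.587, 0.094, 0.147]))]
scene sorter [(0.76, array([0.536, 0.099, 0.002])), (0.75, array([0.586, 0.095, 0.148]))]
1.0
```

View pics/top0.png

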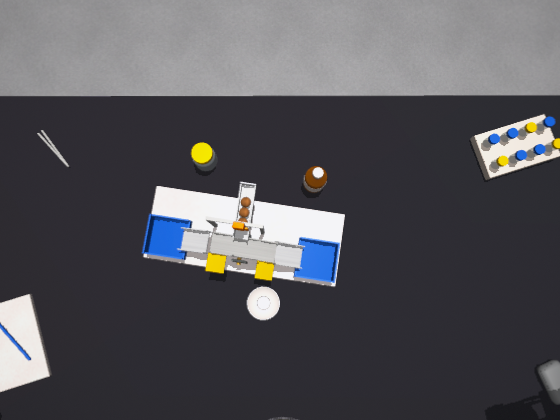

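View pics/scene0.png

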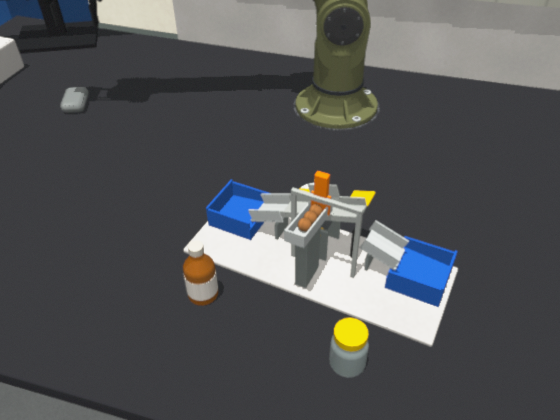

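The top view shows the left pad at (216,263) raised (z≈0.12), the right pad at (264,271) low, and the tab at (238,226). The dish is at (263,303), the jar at (203,155) and the bottle at (316,180). The gate is at about +0.3, so I need to press the left pad.

```bash
cat >> h.py <<'E'
YAW=-np.arcsin(0.055/np.hypot(.055,.378)); O=np.array([.535,.100,0]); S=R.from_euler('z',YAW).as_matrix()
def s2w(p): return O+S@np.array(p)
def plan(target,Rt=None,P=None,Rc=None):
    o=arm.get_obs(); P=o['tcp_pos'] if P is None else P; Rc=R.from_rotvec(o['tcp_rot']) if Rc is None else Rc
    d=Rc.inv().apply(np.array(target)-P)/.15
    r=(Rc.inv()*Rt).as_rotvec()/np.pi if Rt is not None else np.zeros(3)
    print('d',np.round(d,3),'w',np.round(r,4),'dist',np.linalg.norm(d)*.15)
def down(sign=1):
    x=np.array([0,0,-1.]); z=sign*S[:,1]; return R.from_matrix(np.c_[x,np.cross(z,x),z])
E
python3 - <<'E'
from h import *
o=arm.get_obs(); print(np.round(R.from_rotvec(o['tcp_rot']).as_matrix(),3),YAW)
for n in('tray','pads'):pass
print('pad',s2w([-.05,.05,.121]), 'tabpre',s2w([.041,-.055,.195]))
for s in(1,-1): plan(s2w([-.05,.052,.32]),down(s))
plan([.5,-.35,.32],down(1))
E
```

```text
[[-0.     0.962  0.272]
 [-0.     0.272 -0.962]
 [-1.    -0.     0.   ]] -0.14448868153052058
pad [0.49272034 0.15667831 0.121     ] tabpre [0.56765351 0.03966967 0.195     ]
d [-0.483  3.451 -4.456] w [-0.8662 -0.      0.    ] dist 0.848487695847531
d [-0.483  3.451 -4.456] w [0.1338 0.     0.    ] dist 0.848487695847531
d [-0.483  2.572 -1.18 ] w [-0.8662 -0.      0.    ] dist 0.43063686414339925
```

Emit:
carry_out(
  steps=[
    {"dx": -0.5,"dy": 0.4,"dz": -0.1},
    {"dx": -0.5,"dy": 1,"dz": -1},
    {"dx": -0.5,"dy": 1,"dz": -1},
    {"dx": -0.5,"dy": 1,"dz": -1},
    {"dx": -0.5,"dy": 1,"dz": -1},
    {"dx": -0.5,"dy": 1,"dz": -1},
  ],
  grip=0,
  force=20,
)

```text
invalid input at $.steps[0]: expected keys dx, dy, dz, wx, wy, wz
```

Emit:
carry_out(
  steps=[
    {"dy": 1,"dz": -1},
    {"dy": 1,"dz": -1},
    {"dy": 1,"dz": -1},
    {"dy": 1,"dz": -1},
    {"dy": 1,"dz": -1},
  ],
)

```text
invalid input at $.steps[0]: expected keys dx, dy, dz, wx, wy, wz
```

Emit:
carry_out(
  steps=[
    {"dy": 1,"dz": -1},
    {"dy": 1,"dz": -1},
    {"dy": 1,"dz": -1},
    {"dy": 1,"dz": -1},
    {"dy": 1,"dz": -1},
  ],
)

```text
invalid input at $.steps[0]: expected keys dx, dy, dz, wx, wy, wz
```

Emit:
carry_out(
  steps=[
    {"dx": -0.5,"dy": 0.4,"dz": -0.1,"wx": 0,"wy": 0,"wz": 0},
    {"dx": -0.5,"dy": 1,"dz": -1,"wx": 0,"wy": 0,"wz": 0},
    {"dx": -0.5,"dy": 1,"dz": -1,"wx": 0,"wy": 0,"wz": 0},
    {"dx": -0.5,"dy": 1,"dz": -1,"wx": 0,"wy": 0,"wz": 0},
    {"dx": -0.5,"dy": 1,"dz": -1,"wx": 0,"wy": 0,"wz": 0},
    {"dx": -0.5,"dy": 1,"dz": -1,"wx": 0,"wy": 0,"wz": 0},
  ],
  grip=0,
  force=20,
)

```text
clock: 1.6
tcp_pos: [0.285, -0.4355, 0.325]
tcp_rot: [0.997, 1.327, -0.996]
contact_force: [0.6, -1.1, 0.1]
gripper_width: 0.0469
```

Emit:
carry_out(
  steps=[
    {"dx": 0,"dy": 1,"dz": -1,"wx": 0,"wy": 0,"wz": 0},
    {"dx": 0,"dy": 1,"dz": -1,"wx": 0,"wy": 0,"wz": 0},
    {"dx": 0,"dy": 1,"dz": -1,"wx": 0,"wy": 0,"wz": 0},
    {"dx": 0,"dy": 1,"dz": -1,"wx": 0,"wy": 0,"wz": 0},
    {"dx": 0,"dy": 1,"dz": -1,"wx": 0,"wy": 0,"wz": 0},
  ],
)

```text
clock: 2.1
tcp_pos: [0.3869, -0.2499, 0.3231]
tcp_rot: [0.998, 1.329, -0.996]
contact_force: [-1.1, 0.2, -0.5]
gripper_width: 0.0069
```

Emit:
carry_out(
  steps=[
    {"dx": 0,"dy": 0.7,"dz": -1,"wx": 0,"wy": 0,"wz": 0},
    {"dx": 0,"dy": 0.7,"dz": -1,"wx": 0,"wy": 0,"wz": 0},
    {"dx": 0,"dy": 0.7,"dz": -1,"wx": 0.13,"wy": 0,"wz": 0},
    {"dx": 0,"dy": 0.7,"dz": -1,"wx": 0.13,"wy": 0,"wz": 0},
    {"dx": 0,"dy": 0.7,"dz": -1,"wx": 0.13,"wy": 0,"wz": 0},
    {"dx": 0,"dy": 0.7,"dz": -1,"wx": 0.13,"wy": 0,"wz": 0},
  ],
)

```text
clock: 2.7
tcp_pos: [0.4444, -0.082, 0.3227]
tcp_rot: [1.305, 1.143, -1.305]
contact_force: [-0.3, -0.5, -0.9]
gripper_width: 0.0008
```

```bash
python3 - <<'E'
from h import *
o=arm.get_obs(); print({k:np.round(o[k],3) for k in ('clock','tcp_pos','tcp_rot','q','contact_force','gripper_width')})
plan(s2w([-.052,.054,.32]),down(-1))
plan(s2w([-.052,.054,.18]),down(-1))
E
```

```text
{'clock': np.float64(2.7), 'tcp_pos': array([ 0.444, -0.082,  0.323]), 'tcp_rot': array([ 1.305,  1.143, -1.305]), 'q': array([ 0.842, -0.133, -0.643,  1.771, -0.079,  1.477, -1.491]), 'contact_force': array([-0.33 , -0.49 , -0.905]), 'gripper_width': np.float64(0.001)}
d [ 0.017  0.098 -1.646] w [ 0.0042  0.0002 -0.0001] dist 0.24741400781980658
d [ 0.95   0.097 -1.647] w [ 0.0042  0.0002 -0.0001] dist 0.2856089974384029
```

Emit:
carry_out(
  steps=[
    {"dx": 0,"dy": 0.05,"dz": -0.85,"wx": 0,"wy": 0,"wz": 0},
    {"dx": 0,"dy": 0.05,"dz": -0.85,"wx": 0,"wy": 0,"wz": 0},
    {"dx": 0,"dy": 0.05,"dz": -0.85,"wx": 0,"wy": 0,"wz": 0},
    {"dx": 0,"dy": 0.05,"dz": -0.85,"wx": 0,"wy": 0,"wz": 0},
  ],
)

```text
clock: 3.1
tcp_pos: [0.4688, 0.0463, 0.3229]
tcp_rot: [1.301, 1.148, -1.299]
contact_force: [0.0, -0.0, 0.1]
gripper_width: 0.0006
```

Emit:
carry_out(
  steps=[
    {"dx": 0,"dy": 0.05,"dz": -0.8,"wx": 0,"wy": 0,"wz": 0},
    {"dx": 0,"dy": 0.05,"dz": -0.8,"wx": 0,"wy": 0,"wz": 0},
    {"dx": 0,"dy": 0.05,"dz": -0.8,"wx": 0,"wy": 0,"wz": 0},
    {"dx": 0.6,"dy": 0.05,"dz": -0.8,"wx": 0,"wy": 0,"wz": 0},
    {"dx": 0.6,"dy": 0.05,"dz": -0.8,"wx": 0,"wy": 0,"wz": 0},
    {"dx": 0.6,"dy": 0.05,"dz": -0.8,"wx": 0,"wy": 0,"wz": 0},
  ],
)

```text
clock: 3.7
tcp_pos: [0.4891, 0.1571, 0.2272]
tcp_rot: [1.299, 1.148, -1.316]
contact_force: [-0.3, -0.9, -0.0]
gripper_width: 0.0006
```

```bash
python3 - <<'E'
from h import *
snap('top','top1.png'); snap('scene','scene1.png'); snap('wrist','wrist1.png')
for c in('wrist',):
  for t in('pad_left','stop_tab'): print(t,[(round(r['p'],2),np.round(w(c,r['xyz']),3)) for r in arm.tip_of(t,c)[:2]])
o=arm.get_obs(); print({k:np.round(o[k],3) for k in ('clock','tcp_pos','tcp_rot','q','contact_force','gripper_width')})
plan(s2w([-.052,.054,.12]),down(-1))
cv2.imwrite('pics/m1.png',np.hstack([cv2.imread('pics/top1.png')[100:400,100:400],cv2.imread('pics/scene1.png')[100:400,150:500]]))
E
```

```text
pad_left [(0.89, array([0.496, 0.157, 0.124]))]
stop_tab [(0.94, array([0.571, 0.097, 0.221]))]
{'clock': np.float64(3.95), 'tcp_pos': array([0.493, 0.161, 0.235]), 'tcp_rot': array([ 1.309,  1.141, -1.304]), 'q': array([ 0.568,  0.127, -0.993,  1.766,  0.112,  1.303, -2.155]), 'contact_force': array([-0.1  ,  0.141,  0.023]), 'gripper_width': np.float64(0.0)}
d [ 0.766 -0.017  0.002] w [ 0.0035 -0.0003 -0.0012] dist 0.11493625515053074
```

View pics/m1.png

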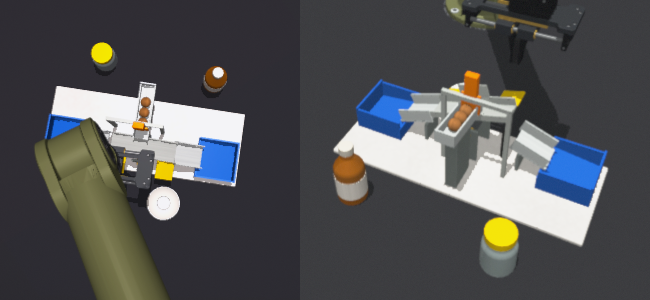

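View pics/wrist1.png

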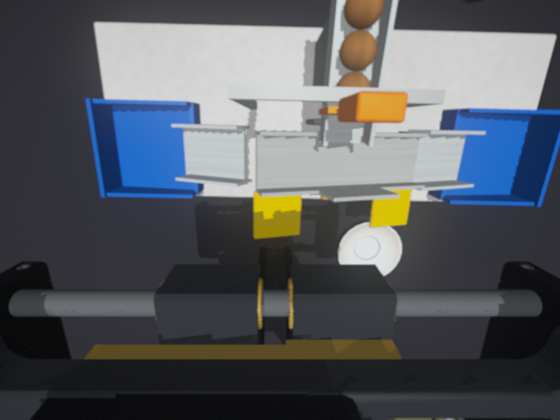

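```bash
python3 - <<'E'
from h import *
m=arm.camera_model('wrist'); p=arm.get_obs()['tcp_pos']; print(m['eye'], S.T@(m['eye']-O), m['eye'][2]-p[2])
E
```

```text
[0.57410846 0.15048516 0.37188094] [0.03143176 0.05559018 0.37188094] 0.13696359403385944
```

The tool is in line with the left pad: in the wrist view the pad is at (277,215) with the fingers just below it. The wrist camera clears the tab. Pressing now.

Emit:
carry_out(
  steps=[
    {"dx": 0.3,"dy": 0,"dz": 0,"wx": 0,"wy": 0,"wz": 0},
    {"dx": 0.5,"dy": 0,"dz": 0,"wx": 0,"wy": 0,"wz": 0},
    {"dx": 0.56,"dy": 0,"dz": 0,"wx": 0,"wy": 0,"wz": 0},
    {"dx": 0.6,"dy": 0,"dz": 0,"wx": 0,"wy": 0,"wz": 0},
    {"dx": 0.64,"dy": 0,"dz": 0,"wx": 0,"wy": 0,"wz": 0},
    {"dx": 0.68,"dy": 0,"dz": 0,"wx": 0,"wy": 0,"wz": 0},
    {"dx": 0.72,"dy": 0,"dz": 0,"wx": 0,"wy": 0,"wz": 0},
    {"dx": 0.76,"dy": 0,"dz": 0,"wx": 0,"wy": 0,"wz": 0},
    {"dx": 0.8,"dy": 0,"dz": 0,"wx": 0,"wy": 0,"wz": 0},
    {"dx": 0.8,"dy": 0,"dz": 0,"wx": 0,"wy": 0,"wz": 0},
  ],
)

```text
clock: 4.95
tcp_pos: [0.4924, 0.1614, 0.1166]
tcp_rot: [1.304, 1.141, -1.307]
contact_force: [-11.0, -4.9, 32.8]
gripper_width: 0.0008
```

```bash
python3 - <<'E'
from h import *
snap('scene','scene2.png'); snap('wrist','wrist2.png')
for c in('wrist','scene'):
  for t in('pad_left','pad_right','stop_tab'): print(c,t,[(round(r['p'],2),np.round(w(c,r['xyz']),3)) for r in arm.tip_of(t,c)[:2]])
o=arm.get_obs(); print({k:np.round(o[k],3) for k in ('clock','tcp_pos','tcp_rot','contact_force')})
E
```

```text
wrist pad_left [(0.81, array([0.499, 0.17 , 0.086]))]
wrist pad_right [(0.89, array([0.485, 0.062, 0.123]))]
wrist stop_tab []
scene pad_left [(0.72, array([0.495, 0.171, 0.086])), (0.31, array([0.481, 0.061, 0.121]))]
scene pad_right [(0.97, array([0.481, 0.057, 0.12 ]))]
scene stop_tab [(0.94, array([0.575, 0.098, 0.227]))]
{'clock': np.float64(5.35), 'tcp_pos': array([0.492, 0.161, 0.117]), 'tcp_rot': array([ 1.304,  1.14 , -1.307]), 'contact_force': array([-9.864, -4.19 , 31.936])}
```

View pics/wrist2.png

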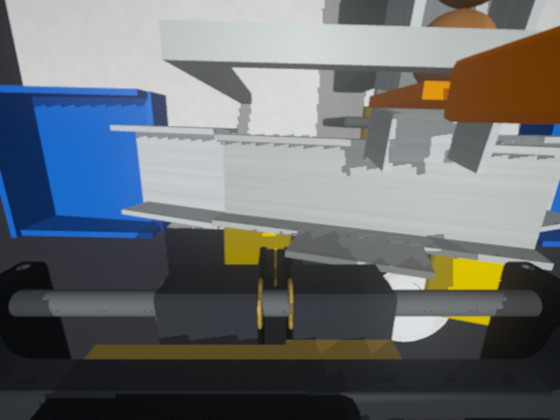

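View pics/scene2.png

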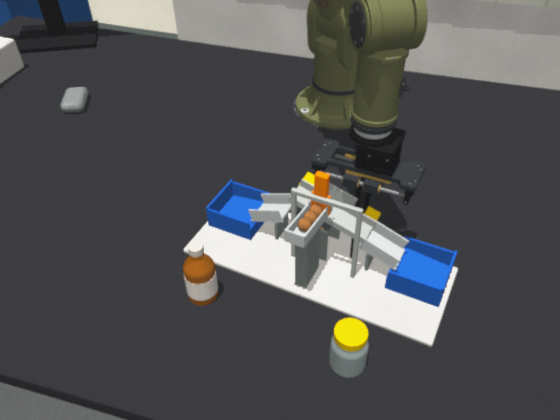

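The gate rocked over: pad_left is now at 0.086 and pad_right at 0.12. Both views show it tipped left with the nuts still behind the stop. The 33 N is the fingers pressing against the gate's end stop, so I'm retreating upward.

Emit:
carry_out(
  steps=[
    {"dx": -0.1,"dy": 0,"dz": 0,"wx": 0,"wy": 0,"wz": 0},
    {"dx": -0.4,"dy": 0,"dz": 0,"wx": 0,"wy": 0,"wz": 0},
    {"dx": -1,"dy": 0,"dz": 0,"wx": 0,"wy": 0,"wz": 0},
    {"dx": -1,"dy": 0,"dz": 0,"wx": 0,"wy": 0,"wz": 0},
    {"dx": -1,"dy": 0,"dz": 0,"wx": 0,"wy": 0,"wz": 0},
  ],
)

```text
clock: 5.85
tcp_pos: [0.4947, 0.1626, 0.2682]
tcp_rot: [1.312, 1.137, -1.298]
contact_force: [0.8, -0.1, 0.1]
gripper_width: 0.0002
```

Emit:
carry_out(
  steps=[
    {"dx": -0.25,"dy": 0,"dz": 0,"wx": 0,"wy": 0,"wz": 0},
    {"dx": -0.25,"dy": 0,"dz": 0,"wx": 0,"wy": 0,"wz": 0},
  ],
)

```text
clock: 6.05
tcp_pos: [0.4935, 0.162, 0.3034]
tcp_rot: [1.31, 1.14, -1.301]
contact_force: [0.0, -0.1, 0.4]
gripper_width: 0.0006
```

```bash
python3 - <<'E'
from h import *
snap('scene','scene3.png'); snap('wrist','wrist3.png')
for c in('wrist','scene'):
  for t in('pad_left','stop_tab'): 
    for r in arm.tip_of(t,c)[:2]: q=w(c,r['xyz']);print(c,t,round(r['p'],2),np.round(q,3),np.round(S.T@(q-O),3))
o=arm.get_obs(); print({k:np.round(o[k],3) for k in ('clock','tcp_pos','tcp_rot','contact_force')})
plan(s2w([.040,-.06,.30]),down(-1))
plan(s2w([.040,-.06,.222]),down(-1))
E
```

```text
wrist pad_left 0.91 [0.495 0.173 0.085] [-0.05   0.067  0.085]
wrist stop_tab 0.89 [0.571 0.094 0.214] [ 0.036 -0.001  0.214]
scene pad_left 0.86 [0.497 0.174 0.086] [-0.048  0.068  0.086]
scene stop_tab 0.83 [0.572 0.097 0.226] [0.037 0.003 0.226]
{'clock': np.float64(6.35), 'tcp_pos': array([0.491, 0.161, 0.299]), 'tcp_rot': array([ 1.305,  1.145, -1.308]), 'contact_force': array([ 0.171, -0.991, -0.105])}
d [-0.01   0.605  0.767] w [0.0038 0.0002 0.0007] dist 0.14653294798853198
d [0.51  0.606 0.766] w [0.0038 0.0002 0.0007] dist 0.16537966359217213
```

View pics/scene3.png

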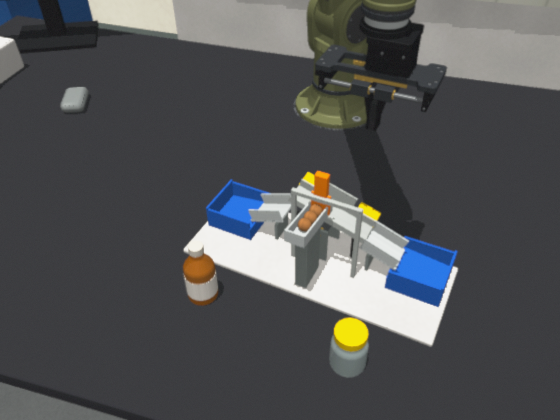

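The gate stays tipped left and the stop is shut, with the tab at (321,183). I'm moving to the tab's right side at height, then descending.

Emit:
carry_out(
  steps=[
    {"dx": 0,"dy": 0.59,"dz": 0.78,"wx": 0,"wy": 0,"wz": 0},
    {"dx": 0,"dy": 0.59,"dz": 0.78,"wx": 0,"wy": 0,"wz": 0},
    {"dx": 0,"dy": 0.59,"dz": 0.78,"wx": 0,"wy": 0,"wz": 0},
    {"dx": 0,"dy": 0.59,"dz": 0.78,"wx": 0,"wy": 0,"wz": 0},
    {"dx": 0.25,"dy": 0.59,"dz": 0.78,"wx": 0,"wy": 0,"wz": 0},
    {"dx": 0.5,"dy": 0.59,"dz": 0.78,"wx": 0,"wy": 0,"wz": 0},
    {"dx": 0.5,"dy": 0.59,"dz": 0.78,"wx": 0,"wy": 0,"wz": 0},
  ],
)

```text
clock: 7.05
tcp_pos: [0.5602, 0.0328, 0.2194]
tcp_rot: [1.301, 1.151, -1.314]
contact_force: [-0.4, -0.7, -0.3]
gripper_width: 0.0004
```

```bash
python3 - <<'E'
from h import *
snap('scene','scene4.png'); snap('wrist','wrist4.png')
o=arm.get_obs(); print({k:np.round(o[k],3) for k in ('clock','tcp_pos','tcp_rot','contact_force')}, S.T@(o['tcp_pos']-O))
plan(s2w([.038,.02,.222]),down(-1))
E
```

```text
{'clock': np.float64(7.15), 'tcp_pos': array([0.564, 0.034, 0.225]), 'tcp_rot': array([ 1.305,  1.145, -1.307]), 'contact_force': array([ 0.191, -0.04 ,  1.169])} [ 0.03777717 -0.06147607  0.22481023]
d [ 0.019  0.008 -0.543] w [ 0.0039 -0.0001  0.0006] dist 0.0815248277118994
```

View pics/scene4.png

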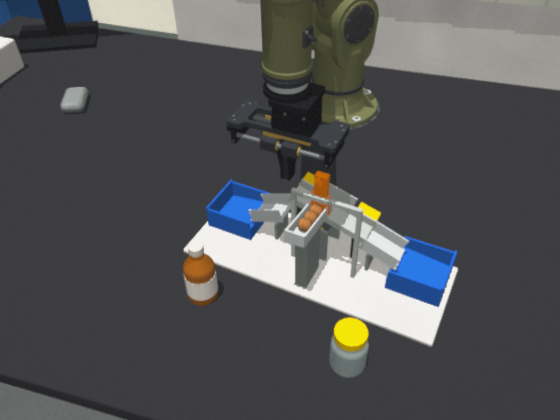

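View pics/wrist4.png

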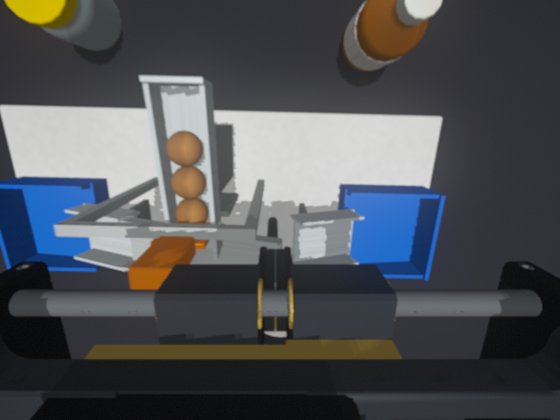

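The fingers at (275,250) are to the right of the tab at (165,262), and the tip is above the bar. I'm pushing towards +y.

Emit:
carry_out(
  steps=[
    {"dx": 0.01,"dy": 0,"dz": -0.1,"wx": 0,"wy": 0,"wz": 0},
    {"dx": 0.01,"dy": 0,"dz": -0.2,"wx": 0,"wy": 0,"wz": 0},
    {"dx": 0.01,"dy": 0,"dz": -0.27,"wx": 0,"wy": 0,"wz": 0},
    {"dx": 0.01,"dy": 0,"dz": -0.33,"wx": 0,"wy": 0,"wz": 0},
    {"dx": 0.01,"dy": 0,"dz": -0.39,"wx": 0,"wy": 0,"wz": 0},
    {"dx": 0.01,"dy": 0,"dz": -0.45,"wx": 0,"wy": 0,"wz": 0},
    {"dx": 0.01,"dy": 0,"dz": -0.5,"wx": 0,"wy": 0,"wz": 0},
    {"dx": 0.01,"dy": 0,"dz": -0.5,"wx": 0,"wy": 0,"wz": 0},
  ],
)

```text
clock: 7.95
tcp_pos: [0.5737, 0.1095, 0.2235]
tcp_rot: [1.305, 1.145, -1.305]
contact_force: [-0.7, -0.9, 0.0]
gripper_width: 0.0005
```

```bash
python3 - <<'E'
from h import *
snap('scene','scene5.png'); snap('wrist','wrist5.png')
for c in('wrist','scene'):
    for r in arm.tip_of('stop_tab',c)[:2]: q=w(c,r['xyz']);print(c,round(r['p'],2),np.round(S.T@(q-O),3))
o=arm.get_obs(); print({k:np.round(o[k],3) for k in ('clock','tcp_pos','tcp_rot','contact_force')}, S.T@(o['tcp_pos']-O))
E
```

```text
scene 0.7 [0.039 0.036 0.226]
{'clock': np.float64(8.15), 'tcp_pos': array([0.574, 0.108, 0.223]), 'tcp_rot': array([ 1.306,  1.144, -1.307]), 'contact_force': array([ 0.378, -0.178, -0.028])} [0.03711299 0.01317004 0.22319082]
```

View pics/scene5.png

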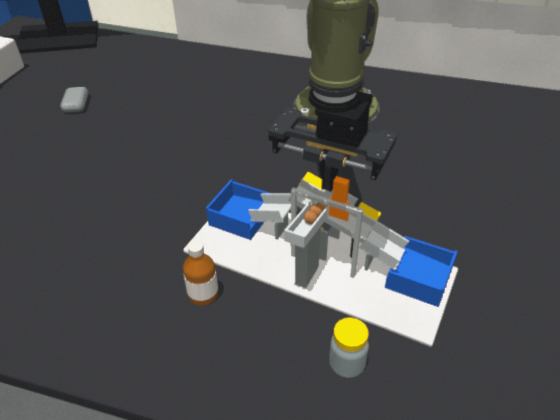

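View pics/wrist5.png

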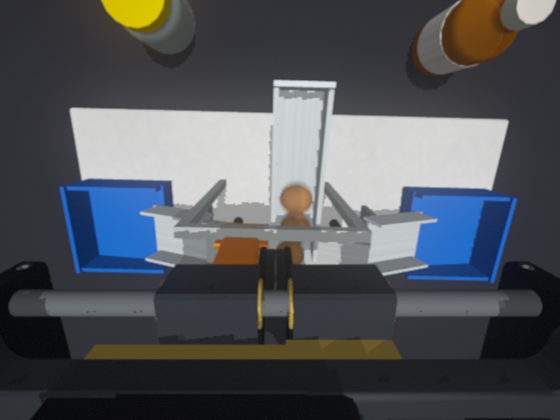

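The stop is open about 34 mm and the nuts are already rolling. I'm pushing the rest of the way.

Emit:
carry_out(
  steps=[
    {"dx": 0,"dy": 0,"dz": -0.03,"wx": 0,"wy": 0,"wz": 0},
    {"dx": 0,"dy": 0,"dz": -0.06,"wx": 0,"wy": 0,"wz": 0},
    {"dx": 0,"dy": 0,"dz": -0.07,"wx": 0,"wy": 0,"wz": 0},
    {"dx": 0,"dy": 0,"dz": -0.07,"wx": 0,"wy": 0,"wz": 0},
  ],
)

```text
clock: 8.55
tcp_pos: [0.5753, 0.1175, 0.2233]
tcp_rot: [1.305, 1.143, -1.308]
contact_force: [-0.2, -2.9, 0.3]
gripper_width: 0.0006
```

```bash
python3 - <<'E'
from h import *
snap('scene','scene6.png'); snap('wrist','wrist6.png')
for c in('wrist','scene'):
    for r in arm.tip_of('stop_tab',c)[:2]: q=w(c,r['xyz']);print(c,round(r['p'],2),np.round(S.T@(q-O),3))
o=arm.get_obs(); print({k:np.round(o[k],3) for k in ('clock','tcp_pos','tcp_rot','contact_force')}, S.T@(o['tcp_pos']-O))
E
```

```text
scene 0.93 [0.038 0.045 0.228]
scene 0.46 [0.217 0.136 0.   ]
{'clock': np.float64(8.75), 'tcp_pos': array([0.575, 0.117, 0.223]), 'tcp_rot': array([ 1.306,  1.143, -1.307]), 'contact_force': array([ 0.939, -3.446, -0.452])} [0.03734007 0.02306768 0.22335278]
```

View pics/scene6.png

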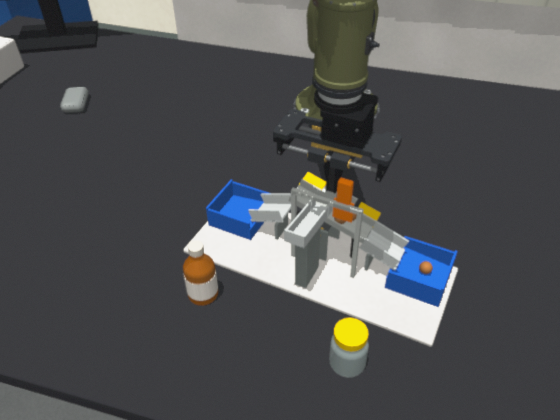

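The tab is at y≈45 mm with a steady 3.4 N, so it is at its end stop. One nut shows in the left tray at (426,268). I'm backing off to the right, then up.

Emit:
carry_out(
  steps=[
    {"dx": 0,"dy": 0,"dz": 0.1,"wx": 0,"wy": 0,"wz": 0},
    {"dx": 0,"dy": 0,"dz": 0.1,"wx": 0,"wy": 0,"wz": 0},
    {"dx": -0.3,"dy": 0,"dz": 0.1,"wx": 0,"wy": 0,"wz": 0},
    {"dx": -0.6,"dy": 0,"dz": 0.1,"wx": 0,"wy": 0,"wz": 0},
    {"dx": -0.9,"dy": -0.4,"dz": 0.3,"wx": 0,"wy": 0,"wz": 0},
    {"dx": -0.9,"dy": -0.4,"dz": 0.6,"wx": 0,"wy": 0,"wz": 0},
    {"dx": -0.9,"dy": -0.4,"dz": 1,"wx": 0,"wy": 0,"wz": 0},
    {"dx": -0.9,"dy": -0.4,"dz": 1,"wx": 0,"wy": 0,"wz": 0},
    {"dx": -0.9,"dy": -0.4,"dz": 1,"wx": 0,"wy": 0,"wz": 0},
  ],
)

```text
clock: 9.65
tcp_pos: [0.4958, -0.026, 0.3589]
tcp_rot: [1.311, 1.138, -1.311]
contact_force: [0.6, 0.9, 0.3]
gripper_width: 0.0006
```

```bash
python3 - <<'E'
from h import *
snap('scene','scene7.png'); snap('wrist','wrist7.png'); snap('top','top7.png')
for c in('scene','top'):
  for t in ('nut0_center','stop_tab','pad_left','jar','bottle','dish'):
    for r in arm.tip_of(t,c)[:4]: q=w(c,r['xyz']);print(c,t,round(r['p'],2),np.round(q,3),np.round(S.T@(q-O),3))
o=arm.get_obs(); print({k:np.round(o[k],3) for k in ('clock','tcp_pos','contact_force')})
a=cv2.imread('pics/top7.png')[130:330,120:360]; b=cv2.imread('pics/scene7.png')[160:360,200:480]
cv2.imwrite('pics/m7.png',cv2.resize(np.hstack([a,b]),None,fx=1.5,fy=1.5))
E
```

```text
scene nut0_center 0.52 [0.561 0.324 0.031] [-0.007  0.225  0.031]
scene stop_tab 0.82 [0.582 0.137 0.227] [0.041 0.043 0.227]
scene pad_left 0.69 [0.498 0.172 0.083] [-0.046  0.066  0.083]
scene pad_left 0.23 [0.562 0.325 0.032] [-0.006  0.227  0.032]
scene jar 0.84 [0.769 0.196 0.003] [0.218 0.129 0.003]
scene bottle 0.73 [ 0.705 -0.084 -0.003] [ 0.195 -0.158 -0.003]
top nut0_center 0.55 [0.565 0.326 0.033] [-0.003  0.228  0.033]
top stop_tab 0.55 [ 0.708 -0.085 -0.004] [ 0.198 -0.158 -0.004]
top stop_tab 0.41 [0.582 0.14  0.223] [0.041 0.046 0.223]
top pad_left 0.84 [0.498 0.175 0.084] [-0.048  0.069  0.084]
top pad_left 0.17 [0.768 0.201 0.001] [0.216 0.133 0.001]
top jar 0.73 [0.772 0.2   0.004] [0.22  0.134 0.004]
top bottle 0.68 [ 0.707 -0.086 -0.001] [ 0.197 -0.159 -0.001]
top bottle 0.62 [0.605 0.317 0.031] [0.038 0.225 0.031]
top dish 0.79 [ 0.397  0.047 -0.001] [-0.129 -0.072 -0.001]
top dish 0.29 [0.563 0.323 0.031] [-0.004  0.225  0.031]
{'clock': np.float64(10.4), 'tcp_pos': array([ 0.496, -0.022,  0.358]), 'contact_force': array([-0.227, -0.739,  0.076])}
```

View pics/m7.png

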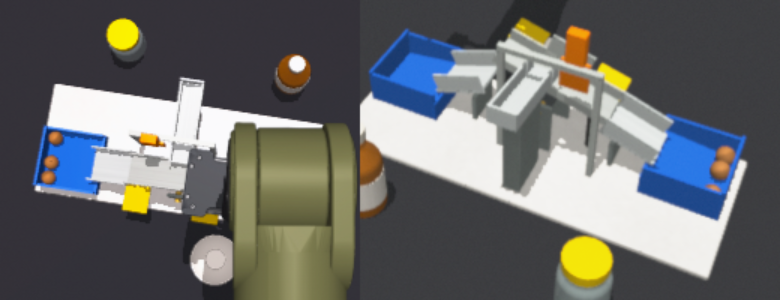

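View pics/wrist7.png

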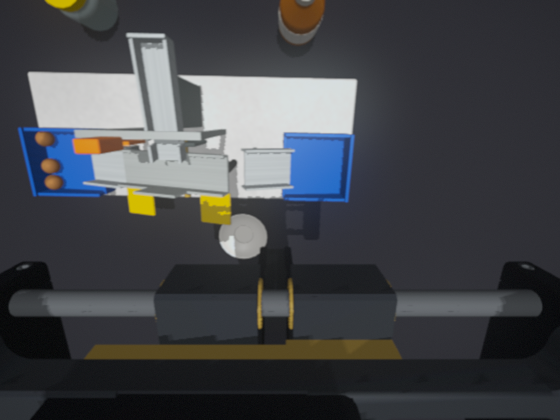

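All three nuts are in the left tray, at (45,139), (50,166) and (54,183) in the wrist view. I'll let them settle and check that they lie still.

Emit:
carry_out(
  steps=[
    {"dx": 0,"dy": 0,"dz": 0,"wx": 0,"wy": 0,"wz": 0},
    {"dx": 0,"dy": 0,"dz": 0,"wx": 0,"wy": 0,"wz": 0},
    {"dx": 0,"dy": 0,"dz": 0,"wx": 0,"wy": 0,"wz": 0},
    {"dx": 0,"dy": 0,"dz": 0,"wx": 0,"wy": 0,"wz": 0},
    {"dx": 0,"dy": 0,"dz": 0,"wx": 0,"wy": 0,"wz": 0},
    {"dx": 0,"dy": 0,"dz": 0,"wx": 0,"wy": 0,"wz": 0},
    {"dx": 0,"dy": 0,"dz": 0,"wx": 0,"wy": 0,"wz": 0},
    {"dx": 0,"dy": 0,"dz": 0,"wx": 0,"wy": 0,"wz": 0},
    {"dx": 0,"dy": 0,"dz": 0,"wx": 0,"wy": 0,"wz": 0},
    {"dx": 0,"dy": 0,"dz": 0,"wx": 0,"wy": 0,"wz": 0},
  ],
)

```text
clock: 11.4
tcp_pos: [0.496, -0.0225, 0.3585]
tcp_rot: [1.306, 1.144, -1.306]
contact_force: [-0.8, -1.0, -0.2]
gripper_width: 0.0009
```

```bash
python3 - <<'E'
from h import *
def cents(p):
    h=cv2.cvtColor(p,cv2.COLOR_RGB2HSV); m=cv2.inRange(h,(5,90,50),(20,255,230)); m[:, :130]=0; m[:,200:]=0; m[:200]=0; m[280:]=0
    m[:]=m; n,l,s,c=cv2.connectedComponentsWithStats(m); return [(int(s[i,4]),np.round(c[i],2)) for i in range(1,n) if s[i,4]>5]
p,_=snap('top','top8.png'); print(cents(p)); 
for _ in range(5): arm.snapshot('scene')
p,_=snap('top','top9.png'); print(cents(p)); print(arm.get_obs()['clock'])
E
```

```text
[(60, array([156.47, 221.45])), (58, array([153.5 , 237.72])), (60, array([151.7 , 247.82]))]
[(60, array([156.47, 221.45])), (58, array([153.5 , 237.72])), (60, array([151.7 , 247.82]))]
11.75
```

The three nuts are in the left tray and did not move between two pictures 0.3 s apart. Handing in.

```bash
python3 -c "
from h import *
print(arm.job_done())"
```

```text
the job is handed in; nothing more can be done
None
```

I pressed the raised left pad until the gate rocked over towards the left tray. I then pushed the orange stop open, and all three nuts rolled into the left tray. The job was handed in about 12 s into the 40 s limit, and no verdict was reported.

My last checks before handing in:
- **Gate:** it stayed tipped left, with pad_left at about 0.084 m (it started at about 0.12 m).
- **Stop:** the tab was 43–46 mm along, which is about fully open.
- **Nuts:** all three lay in the left tray, with no movement between two pictures 0.3 s apart. The two I located are about 225 mm from the sorter's middle. The third I placed only by eye in the pictures, and it is in line with them.
- **Jar, bottle and dish:** all are within about 5 mm of where they started, which is the networks' accuracy.
- **Arm:** clear of everything and touching nothing.

Two things were not as planned:
- **Pressing force:** I pushed the pad slightly further than needed. The tool pressed with about 33 N, most likely fingers on the pad at the gate's end stop, and I backed off from there.
- **Network misreports:** in the last pictures the networks gave a few low-confidence or wrong labels, such as a nut reported as "bottle". I set those aside after checking the pictures.

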